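# Jack up the mandolin board

### The arm

A 6-joint arm with a two-finger parallel gripper is mounted at the origin on the work surface. World frame = base frame: x ahead of the robot, y to its left, z up, the work surface at z = 0. Lengths are in mm, angles in rad, forces in N, time in s.
With the tool pointing down it reaches from about 275 to 850 mm from the base axis. Payload 19 kg.
Tool frame: the origin (TCP) lies on the centre line of the jaws, within the pads' length; the fingertips stand 11 mm ahead of it and the grasp point (between the pads) lies 8 mm behind it; z points along the fingers, y is the direction in which the jaws open and shut (so a half turn about z gives the same grasp; the last joint's range is limited). The gripper opens to 85 mm and grips with 20 to 120 N. Pads are 22 mm wide; open, the fingers measure 114 mm over their backs; the gripper's body (76 mm by 85 mm) begins 54 mm behind the grasp point. The pads swing forward as they close: fully open they stand 13 mm farther back than shut.
Start: joints at [-1.353, 0.15, 1.437, -0, 1.554, -0.134], TCP at [198.111, -539.762, 242.267] pointing down, gripper open.
Joint ranges: [-2.8, 2.8], [-0.68, 2.1], [0.12, 2.68], [-1.39, 4.53], [0.16, 2.79], [-2.81, 2.81]. Speed limits (rad/s): [1.89, 1.89, 2.22, 3.01, 3.01, 3.01].

### API

Orientations are given as a unit quaternion [w, x, y, z].
In Python, from cell import ctrl, vision gives the robot as it stands. Calls block until the motion is done:
- ctrl.move_to(position, orientation): joint-space move of the TCP to a pose.
- ctrl.move_linear(position, vel=150, frame=None, force_limit=None): straight line of the TCP; frame=None keeps the orientation; vel is the mean speed in mm/s. With force_limit (N) it stops when the force on the tool has changed by that much, and returns True; else False.
- ctrl.move_j(angles): joint-space move.
- ctrl.command_gripper(opening, newtons=None): finger opening in mm; newtons is the grip in N (None keeps the last); returns when the fingers have stopped.
- ctrl.dwell(seconds).
- ctrl.inverse_kinematics(position, orientation): joint angles nearest the present ones, or None.
- ctrl.state(): the state.
- vision.read_camera(name): name is "side" or "top" or "wrist"; returns a dict with "image" (420x560x3 uint8, red, green, blue), "z_map" (420x560 float32, mm along the optical axis (not along the pixel's ray), 0 where there is no reading), "fx", "fy", "cx", "cy" (pixels), "extrinsics" (4x4, takes a point from camera to world coordinates). Camera axes: x right, y down, z forward; pixel columns grow to the right and rows downward; lengths in mm; the calibration is good to about 2 mm. A picture is of the moment at which its call begins.
A pose or a line that the arm cannot do raises ctrl.MotionError and nothing moves.
- ctrl.close_job(): hands the job in, once; it reports no verdict.
The state is a dict: "time_s": time; "joints": joint angles; "qd": joint speeds; "joint_efforts": joint torques, N m; "tool_pos": TCP position; "ee_rot": TCP orientation; "force": force on the tool from outside, world axes, zero at the start; "ft_torque": the same for the moment, N m; "width": finger opening in mm.
Only numpy, scipy, OpenCV 4.12 (cv2) and the standard library are available. Lean on these libraries where they do the work, as an engineer would, in place of code of your own. Each camera call takes 0.05 s, during which the arm holds its last target.

### The job

Set the lever jack so that its saddle is centred under the marked lift point, the steel tongue with the bolt head that sticks out from the hinged board carrying the mandolin. Then press the jack's pump handle fully down so that the jack tilts the board up, and finish while still holding the handle down so that someone can slip a shim in. Do not touch the board, the mandolin or their stand with the arm, and leave the bottle, the wooden cradle block and the tape roll where they are.

Things in the scene. Friction and masses are not known exactly. Their poses are not given: they have to be found in the camera images.
- stand: Fixed stand, base 270 x 320 x 16 mm; hinged plywood board on it (260 x 320 x 15, underside 85 mm up) carries a mandolin (top 165 mm up, neck to -y). Origin on the bench under the board's centre. Hinge line at x = +130 mm, free edge -130; a steel tongue 50 wide, 8 thick runs from its middle to x = -205, nothing below; base starts at -120. The jack comes in from -x, its x axis parallel.
- lift_point (a point): The marked lift point: on the underside of the tongue, straight below a round bolt head (20 mm diameter, 6 mm high) on its upper side. At rest it is at (-175, 0, 85) mm in the stand's frame; it rises with the board. Axes as the board's, parallel to the stand's at rest.
- tilt_board (a joint): Tilt of the hinged board, rad: 0 resting level on the stand, grows as the tongue side rises. The tongue's lift point is 305 mm from the hinge line. The board with mandolin weighs about 1.6 kg, some 5 to 9 N at the lift point.
- jack: Loose grey-painted lever jack, about 0.9 kg. Origin on its underside below the saddle's axis; x to its front, z up. Sole 265 x 70 x 10 mm, x = -235 to +30. Upright grip block 36 mm (x) by 40 mm (y), top 85 mm up, centred at x = -55: grip here from above, fingers either side in y. Saddle in front of it, handle behind. Centre of mass about 75 mm behind the saddle axis.
- saddle_top (a point): Centre of the top face of the jack's round steel saddle (44 mm diameter), at (0, 0, 75) mm in the jack's frame when the handle is up, which is 10 mm below the tongue; the saddle rises straight up 40 mm over the handle's full stroke, in proportion to it.
- pump_handle (a joint): Pump handle angle, rad: 0 fully up (its rest, slanting 0.65 rad up and back), 0.65 fully down (level, firm stop). Hinge along the jack's y axis at (-85, 0, 60) mm in the jack's frame. A spring returns it and the load drops again if let go; fully down under load takes about 7 to 10 N pressed at the pad.
- pump_pad (a point): Centre of the upper face of the flat rubber pad (45 x 36 x 10 mm) at the end of the pump handle, where to press. 127.5 mm along the handle from its hinge and 9 mm above its centre line: at (-181, 0, 144) mm in the jack's frame with the handle up, (-212.5, 0, 69) mm with it fully down.
- glue_bottle: Bystander: white glue bottle with cap, 60 mm diameter, 170 mm high. Origin at the centre of its underside.
- cradle: Bystander: notched wooden neck cradle block 50 x 70 x 70 mm. Origin at the centre of its underside.
- tape_roll: Bystander: roll of tape lying flat, 60 mm diameter, 22 mm high. Origin at the centre of its underside.

How it is judged:
By the outcome, as a careful person would: the job done as asked, in the order asked, and still so for the second after the job is handed in, while the arm keeps its last pose, push and grip.
It also fails if it takes over 51 s, if anything falls off the work surface, if the arm or the gripper's body presses on something with over 40 N, if the wrist force passes 120 N, or if a joint passes its speed limit or range.

## Working session

There is one attempt and no reset: what is moved stays moved. The work goes in short steps, each a Python script; the robot and the scene stay as the last script left them, time stands still between calls to the robot, and variables do not carry over. Pictures are saved under pics/ and viewed, and the job is handed in when it is done.

```bash
ls; mkdir -p pics; python3 - <<'E'
from cell import ctrl, vision
import cv2,numpy as np
for n in ["top","side","wrist"]:
    c=vision.read_camera(n); cv2.imwrite(f"pics/{n}0.png",c["image"][:,:,::-1]); np.savez(f"{n}0.npz",**c)
    print(n,c["fx"],c["fy"],c["cx"],c["cy"],np.round(c["extrinsics"],3).tolist())
print(ctrl.state())
E
```

```text
pics
top 539.0090847876559 539.0090847876559 284.00527462375993 209.94024973440727 [[0.024, -0.986, 0.165, 385.674], [-0.999, -0.02, 0.028, -18.897], [-0.024, -0.165, -0.986, 1357.227], [0.0, 0.0, 0.0, 1.0]]
side 497.53426548311535 497.53426548311535 273.90190771649463 216.6750663138765 [[0.96, -0.21, 0.185, 346.962], [-0.28, -0.735, 0.618, -853.719], [0.006, -0.645, -0.764, 1186.286], [0.0, 0.0, 0.0, 1.0]]
wrist 308.9328486396803 308.9328486396803 278.44155551515047 212.17630110378357 [[0.345, -0.902, -0.261, 264.728], [-0.939, -0.332, -0.094, -515.262], [-0.001, 0.277, -0.961, 373.885], [0.0, 0.0, 0.0, 1.0]]
{'time_s': 0.15, 'joints': array([-1.35297060e+00,  1.50875720e-01,  1.43782679e+00, -1.27118527e-05,
        1.55385078e+00, -1.33996080e-01]), 'qd': array([ 1.37504326e-03, -1.07902357e-03, -3.49274307e-03, -2.27019924e-03,
       -2.86053570e-04, -2.41188447e-05]), 'joint_efforts': array([ 3.34818069e-03, -7.13378477e+01, -5.71044946e+01, -1.05328286e-04,
        7.05093291e-03, -3.32025309e-05]), 'tool_pos': array([ 198.09036312, -539.60883345,  241.83996382]), 'ee_rot': array([-4.79627655e-04,  9.84567402e-01,  1.75005143e-01, -2.64758367e-05]), 'force': array([-0.71252726,  0.11450409,  0.54881156]), 'ft_torque': array([0.03773544, 0.01055667, 0.02311979]), 'width': 85.23426083951388}
```

View pics/top0.png

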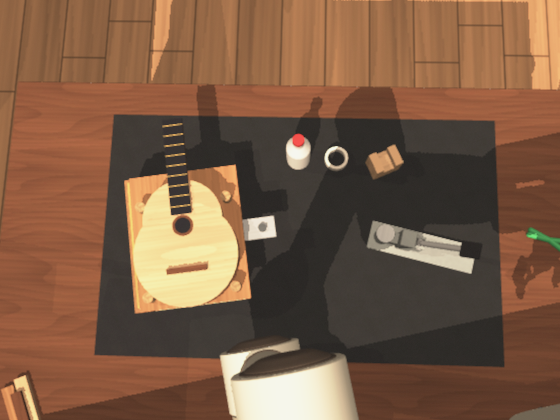

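View pics/side0.png

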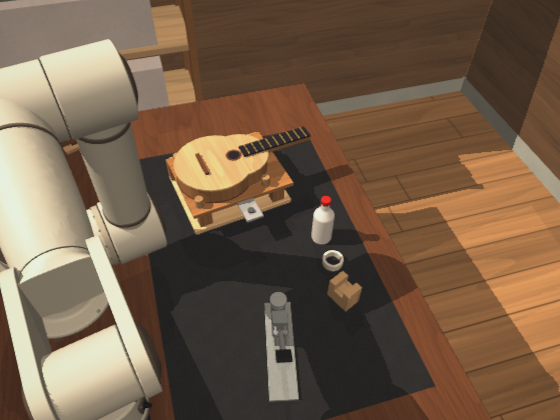

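The top view shows the tongue with its bolt at about px (262,227), and the jack's saddle at (386,234), grip block at (409,239) and pad at (470,250). The bottle (298,150), tape (336,158) and cradle (385,162) are above them. Next I'll measure these.

```bash
cat > h.py <<'E'
import numpy as np,cv2
def cloud(c):
    z=np.asarray(c["z_map"],float);h,w=z.shape
    u,v=np.meshgrid(np.arange(w),np.arange(h))
    P=np.stack([(u-c["cx"])*z/c["fx"],(v-c["cy"])*z/c["fy"],z],-1)
    E=np.asarray(c["extrinsics"]);W=P@E[:3,:3].T+E[:3,3]
    W[z<=0]=np.nan
    return W
def rect(P):
    (c,s,a)=cv2.minAreaRect(P[:,:2].astype(np.float32)); return np.round(c,1),np.round(s,1),round(a,2)
def crop(c,x0,x1,y0,y1,k,fn):
    im=np.asarray(c["image"])[y0:y1,x0:x1,::-1]
    cv2.imwrite(fn,cv2.resize(im,None,fx=k,fy=k,interpolation=cv2.INTER_CUBIC))
E
python3 - <<'E'
from h import *
for n in ["top","side"]:
    c=np.load(n+"0.npz"); W=cloud(c)
    u,v=np.meshgrid(np.arange(560),np.arange(420))
    if n=="top":
        J=(u>360)&(u<485)&(v>215)&(v<280); T=(u>246)&(u<285)&(v>210)&(v<245)
        crop(c,355,490,210,280,5.9,"pics/tj.png"); crop(c,225,305,190,260,7,"pics/tt.png")
    else:
        J=(u>255)&(u<310)&(v>280)&(v<408); T=(u>236)&(u<266)&(v>198)&(v<222)
    print(n)
    for nm,M,lo,hi in [("sole",J,5,15),("jack",J,5,200),("block",J,80,90),("saddle",J,70,79),("high",J,100,160),("tongue",T,86,110),("bolt",T,96.5,110)]:
        m=M&(W[...,2]>lo)&(W[...,2]<hi); P=W[m]
        if len(P)>4: print(nm,len(P),rect(P),P.mean(0).round(1),"med z",np.median(P[:,2]).round(1))
    print("bench z",np.nanmedian(W[(u>300)&(u<350)&(v>180)&(v<210)][:,2]) if n=="top" else "")
    print(np.array2string(W[T][:,2].round(0)[:0]))
E
```

```text
top
sole 1919 (array([ 524. , -331.1]), array([158.1, 310.4]), 1.22) [ 517.2 -332.3    9.3] med z 9.2
jack 3386 (array([ 524. , -331.1]), array([158.1, 310.4]), 1.22) [ 522. -323.   44.] med z 12.7
block 281 (array([ 538.2, -276.9]), array([133.2,  39.6]), 76.2) [ 535.6 -284.5   84.7] med z 84.6
saddle 312 (array([ 536.1, -268.8]), array([131.4,  43.3]), 71.55) [ 545.3 -243.7   74.5] med z 74.7
high 453 (array([ 512.8, -384.5]), array([84.1, 36.6]), 78.24) [ 510.1 -395.7  137. ] med z 140.0
tongue 611 (array([554.5,  71.3]), array([50.8, 69.7]), 8.61) [553.9  70.2  93.2] med z 93.0
bolt 83 (array([553.5,  71.1]), array([48.7, 65.3]), 7.13) [554.2  69.1  98.9] med z 98.6
bench z 0.9284416166846086
[]
side
sole 2151 (array([ 535.4, -297.6]), array([355.5, 144.9]), 71.16) [ 521.4 -344.2    9.8] med z 10.1
jack 3236 (array([ 535.4, -297.6]), array([355.5, 144.9]), 71.16) [ 523.3 -331.7   35.4] med z 11.9
block 236 (array([ 535.7, -275.9]), array([134.6,  39.7]), 74.03) [ 534.1 -279.7   85.1] med z 85.2
saddle 266 (array([ 537.5, -260.9]), array([122.1,  41.5]), 76.68) [ 541.6 -246.9   74.9] med z 75.4
high 263 (array([ 511.4, -385.3]), array([78.6, 35.5]), 73.32) [ 507.2 -397.   141.6] med z 145.8
tongue 395 (array([550.5,  81. ]), array([52. , 84.6]), 8.31) [549.3  76.6  94.7] med z 94.3
bolt 92 (array([550.9,  81. ]), array([48.5, 84.3]), 7.59) [547.5  80.3  99.3] med z 98.8
bench z 
[]
```

```bash
python3 - <<'E'
from h import *
c=np.load("top0.npz"); W=cloud(c)
print(W[212:246:2,244:286:3,2].round(0))
print(W[224:256:2,370:480:5,2].round(0))
E
```

```text
[[  2.  -2.  -2.  -1.   0.   6.  -1.   3.   3.   2.   2.   2.   6.   1.]
 [  1.  -1.  -3.   0.   1.  -3.   3.   1.  -7.  -2.  -3.   5.   5.   4.]
 [  4.   2.   6.  -4.   4.   7.   2.  92.  90.  97.   2.  -3.  -3.   1.]
 [  3.  -1.  95.  95.  94.  91.  92.  90.  95.  92.  92.   4.   0.   2.]
 [ 91.  94.  87.  93.  92.  93.  90.  94.  95.  94.  96.   4.   1.   1.]
 [ 90.  93.  93.  94.  92.  94.  96.  95.  93.  93.  89.   4.  -2.   5.]
 [ 92.  90.  89.  92.  97. 100. 101.  99.  92.  96.  94.  -0.  -4.  -3.]
 [ 94.  92.  94.  95.  91. 101.  98.  99.  91.  92.  95.   3.  -1.   3.]
 [ 95.  96.  92. 101.  92. 101.  95.  96.  94.  93.  94.   4.  -1.  -1.]
 [ 95.  92.  91.  96.  92.  96. 103.  90.  88.  94.  91.   1.  -1.   3.]
 [ 94.  93.  94.  94.  91.  93.  92.  91.  92.  92.  86.   4.   1.  -7.]
 [ 98.  90.  92.  87.  97.  92.  93.  90.  95.  92.  91.   1.   3.   3.]
 [102.  92.  95.  88.  97.  91.  93.  93.  94.  88.  92.   6.  -5.  -4.]
 [ 96.  90.  97.  92.  97.  87.   1.   3.   2.   0.  -2.  -1.   4.   1.]
 [ 99.   1.   3.  -0.   3.  -2.   5.   2.   3.  -2.  -2.   5.  -0.  -0.]
 [ 97
[... 1282 characters left out ...]
39. 151.]
 [ 11.  12.   9.  13.  12.  15.  84.  82.  83.  85.  69.  75.  88.  93.
   99. 106. 111.  12.   6. 135. 143. 152.]
 [  3.   7.  13.   7.  10.  18.  52.  76.  81.  76.  71.   8.  84.  90.
  103. 106. 113. 118. 128. 137. 142. 152.]
 [ -1.  11.   8.  13.  12.   6.  19.  42.  59.  48.  71.   9.   8.  11.
    9. 107. 113. 128. 128. 136. 145. 152.]
 [  5.   5.   2.  14.  10.   8.  18.  15.  10.  19.  33.  10.   9.  10.
   10.   9.  11. 114. 130. 138. 142. 154.]
 [ -2.  -0.   1.   5.  11.  10.  10.  10.   7.  12.   9.  10.  10.  13.
   11.  12.  13.  11. 132. 135. 146. 151.]
 [ -1.  -1.   3.  -1.   1.  -1.   7.   7.  14.  11.   7.  13.  11.   7.
    9.   9.  14.  13. 134. 138. 146. 153.]]
```

View pics/tj.png

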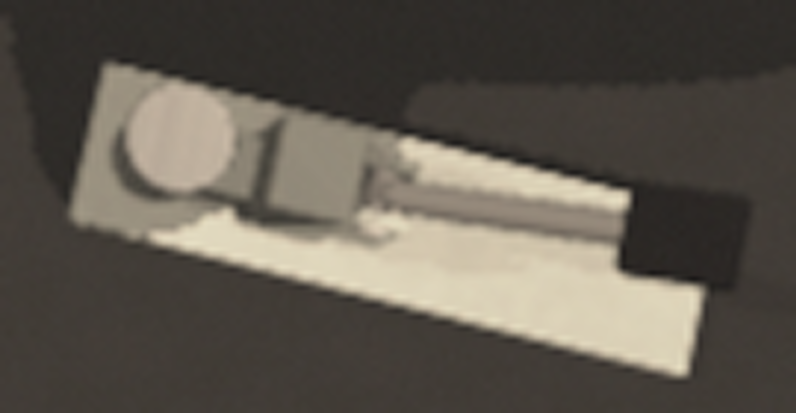

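View pics/tt.png

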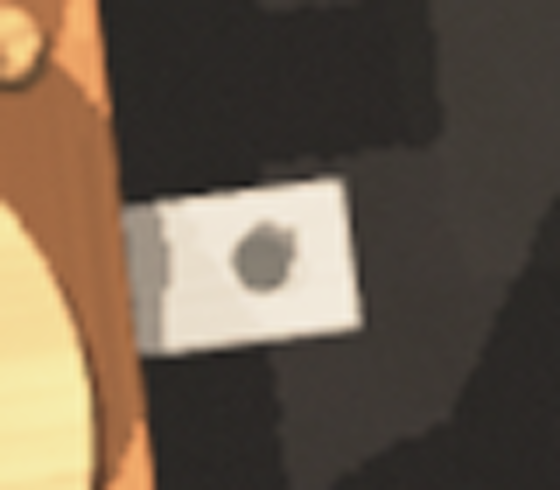

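The crops show the saddle centre at tj (181,137) and the sole corners at (107,62), (70,220) and (688,377). The bolt is at tt (263,258), and the tongue end corners are at (344,178) and (361,327). The depth noise is about 3 mm, so I'll intersect pixel rays with planes of known height instead.

```bash
cat >> h.py <<'E'
def ray(c,u,v,z):
    E=np.asarray(c["extrinsics"]);d=E[:3,:3]@np.array([(u-c["cx"])/c["fx"],(v-c["cy"])/c["fy"],1.]);o=E[:3,3]
    return (o+d*(z-o[2])/d[2])
E
python3 - <<'E'
from h import *
c=np.load("top0.npz")
J=lambda x,y,z:ray(c,(x+.5)/5.9-.5+355,(y+.5)/5.9-.5+210,z)[:2]
T=lambda x,y,z:ray(c,(x+.5)/7-.5+225,(y+.5)/7-.5+190,z)[:2]
s=J(181,137,75); f1,f2,r=J(107,62,10),J(70,220,10),J(688,377,10)
print("saddle",s,"front mid",(f1+f2)/2,"w",np.linalg.norm(f1-f2),"len",np.linalg.norm(f2-r))
a=f2-r; print("yaw jack",np.arctan2(a[1],a[0]),"front dir",np.arctan2(*(f1-f2)[::-1]))
bl=[J(*p,85) for p in [(285,113),(367,138),(358,218),(270,210)]]; print("block",np.mean(bl,0), bl)
yaw=np.arctan2(a[1],a[0]);d=np.array([np.cos(yaw),np.sin(yaw)])
print("origin from front mid",(f1+f2)/2-30*d,"from block",np.mean(bl,0)+55*d)
print("pad pred",s-181*d,"meas",J(685,237,144))
b=T(263,258,99);t1,t2=T(344,178,93),T(361,327,93)
print("bolt",b,"end mid",(t1+t2)/2,"w",np.linalg.norm(t1-t2))
e1=T(160,201,93)-t1;e2=T(145,355,93)-t2
for e in(e1,e2,(t1-t2)@np.array([[0,1],[-1,0]]),b-(t1+t2)/2): print("yaw",np.arctan2(e[1],e[0]),np.linalg.norm(e))
# side cam
c=np.load("side0.npz"); crop(c,240,320,285,410,4.7,"pics/sj.png"); crop(c,225,275,190,230,12,"pics/st.png")
E
```

```text
saddle [ 549.46248753 -225.97240807] front mid [ 555.34804799 -197.35847856] w 69.74394797254548 len 264.21144610294186
yaw jack 1.3413273805785972 front dir -0.22821798240409077
block [ 536.22411262 -279.61580003] [array([ 558.77686631, -265.96673468]), array([ 549.37497698, -298.51689392]), array([ 517.15611825, -294.43272444]), array([ 519.58848892, -259.54684707])]
origin from front mid [ 548.52423532 -226.57209834] from block [ 548.73443584 -226.0574971 ]
pad pred [ 508.29215111 -402.22791408] meas [ 506.55693809 -404.78510122]
bolt [555.33006961  66.80935684] end mid [558.74278048  36.97726146] w 51.22492089245215
yaw 1.7173637460557065 62.96044343799588
yaw 1.7220749838798353 73.4568424374227
yaw 1.710614147330957 51.22492089245215
yaw 1.684698470091518 30.026663323913333
```

View pics/sj.png

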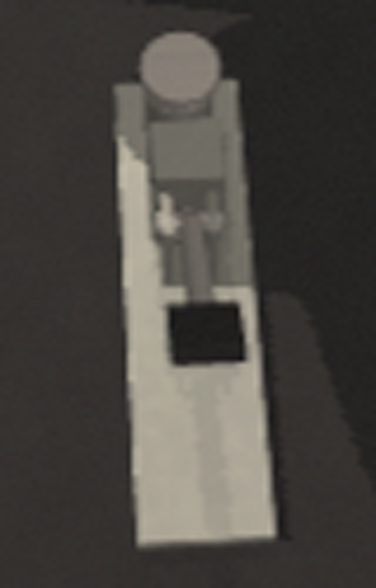

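View pics/st.png

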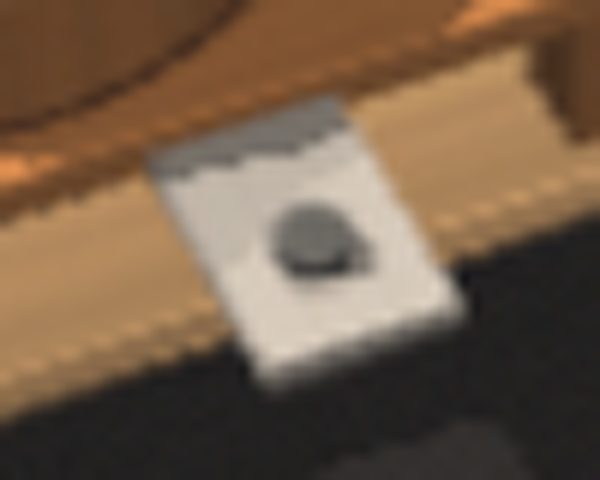

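```bash
python3 - <<'E'
from h import *
c=np.load("side0.npz")
J=lambda x,y,z:ray(c,(x+.5)/4.7-.5+240,(y+.5)/4.7-.5+285,z)[:2]
T=lambda x,y,z:ray(c,(x+.5)/12-.5+225,(y+.5)/12-.5+190,z)[:2]
print("saddle",J(180,66,75),"bolt",T(311,232,99))
r1,r2=J(138,546,10),J(275,538,10);f1,f2=J(115,85,10),J(237,81,10)
print("rear",(r1+r2)/2,"front",(f1+f2)/2,"yaw",np.arctan2(*((f1+f2-r1-r2)[::-1])),np.linalg.norm(f1+f2-r1-r2)/2)
l1,l2=T(155,165,93),T(262,380,93);k1,k2=T(345,110,93),T(463,310,93)
for a,b in((l1,l2),(k1,k2)): print("tongue yaw",np.arctan2(*((a-b)[::-1])))
print("end mid",(l2+k2)/2,"w",np.linalg.norm(l2-k2))
E
python3 - <<'E'
import sys; sys.path.insert(0,'.')
from cell import ctrl
import numpy as np
q=lambda p:[0,np.cos(p/2),np.sin(p/2),0]
for p,psi in [((536,-280,150),1.341),((536,-280,60),1.341),((563,12,60),1.717),((582,-117,100),1.717),((586,-143,80),1.717),((580,-110,160),1.717)]:
    print(ctrl.inverse_kinematics(list(p),q(psi)))
E
```

```text
saddle [ 548.83064301 -222.63567306] bolt [553.11077364  71.99846458]
rear [ 495.28787488 -452.61539974] front [ 555.26035458 -195.85370592] yaw 1.3413375546717285 263.6726488109512
tongue yaw 1.6846395804767986
tongue yaw 1.7225116597515007
end mid [557.23703836  39.09865538] w 52.33228116891161
[-6.08740355e-01  2.57782912e-01  1.49747124e+00 -4.44089210e-16
  1.38633850e+00 -3.78944028e-01]
[-6.08740355e-01  3.33644657e-01  1.59361991e+00 -4.44089210e-16
  1.21432809e+00 -3.78944028e-01]
[-1.15496297e-01  2.55149817e-01  1.69682241e+00 -4.44089210e-16
  1.18962043e+00 -2.61699971e-01]
[-3.28120759e-01  2.74608774e-01  1.58275385e+00 -4.44089210e-16
  1.28423003e+00 -4.74324432e-01]
[-3.67017856e-01  3.11210913e-01  1.57896883e+00 -4.44089210e-16
  1.25141291e+00 -5.13221529e-01]
[-3.17893671e-01  2.22268263e-01  1.52053066e+00 -4.44089210e-16
  1.39879373e+00 -4.64097344e-01]
```

```bash
cat >> h.py <<'E'
q=lambda p:[0,np.cos(p/2),np.sin(p/2),0]
dv=lambda p:np.array([np.cos(p),np.sin(p)])
PJ,PS=1.341,1.715
G0=np.array([536.4,-278.6]); L=np.array([554.0,68.8])
def snap(vision,n,fn,box=None,k=5):
    c=vision.read_camera(n); np.savez(fn+".npz",**c)
    if box: crop(c,*box,k,f"pics/{fn}.png")
    else: cv2.imwrite(f"pics/{fn}.png",c["image"][:,:,::-1])
    return c
E
python3 - <<'E'
from h import *
from cell import ctrl,vision
ctrl.move_to([*G0,150],q(PJ))
snap(vision,"wrist","w1")
print(ctrl.move_linear([*G0,60],vel=100,force_limit=8))
s=ctrl.state();print(s["time_s"],s["tool_pos"],s["force"])
ctrl.command_gripper(30,60)
s=ctrl.state();print(s["time_s"],s["tool_pos"],s["width"],s["force"])
snap(vision,"side","s1"); snap(vision,"wrist","w2")
E
```

```text
False
2.8583 [ 536.71115361 -278.77350731   60.67694557] [ 0.65570724 -0.80421416  0.38353826]
3.35 [ 536.3479312  -278.59533186   60.42582507] 39.043372007585866 [-4.75594423  0.33050567  5.66693907]
```

View pics/w1.png

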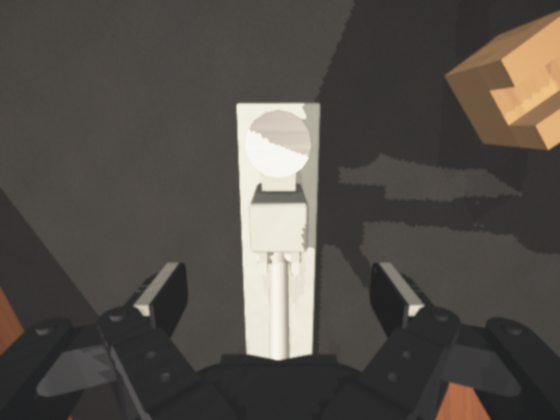

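View pics/s1.png

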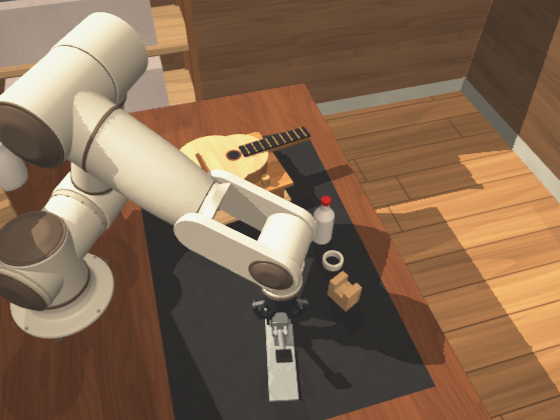

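View pics/w2.png

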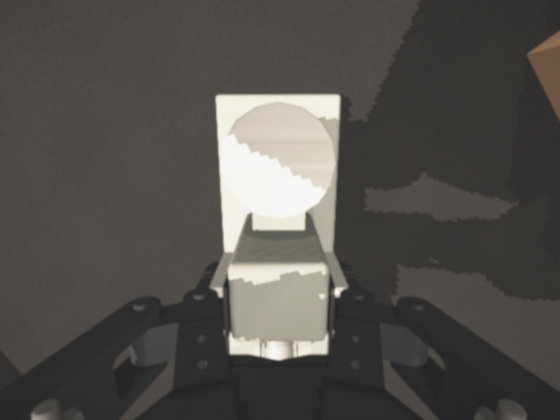

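The jaws close at 39 mm on the block and are centred on it. The wrist view shows the saddle at (278,160) straight ahead, so the grip is square. Next is the lift and the carry to a standoff.

```bash
python3 - <<'E'
from h import *
from cell import ctrl,vision
c=np.load("w2.npz"); S=ray(c,278.5,160,75)[:2]; print("wrist saddle",S,(S-G0)@dv(PJ))
ctrl.move_linear([*G0,95],vel=80)
s=ctrl.state();print(s["time_s"],s["force"],s["ft_torque"],s["width"])
G1=L-55*dv(PS); St=G1-110*dv(PS)
ctrl.move_linear([*St,95],vel=150,frame=q(PS))
ctrl.move_linear([*St,64],vel=60,force_limit=8)
s=ctrl.state();print(s["time_s"],s["tool_pos"],s["force"],s["width"],G1,St)
snap(vision,"side","s2"); snap(vision,"wrist","w3"); snap(vision,"top","t3")
E
```

```text
wrist saddle [ 549.94247581 -222.9873481 ] 57.23544585695442
4.0417 [ 0.62788943 -0.25673992 -9.17417136] [ 0.15963796 -0.06393489  0.01155349] 39.48902213614697
6.1167 [577.8161837  -94.49839066  64.04212439] [ 0.72244904  0.10730544 -8.48647352] 39.20678804216469 [561.90374277  14.37086396] [577.7112283  -94.48740813]
```

View pics/s2.png

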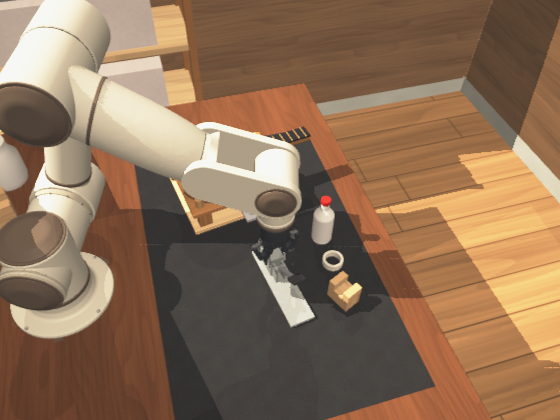

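View pics/w3.png

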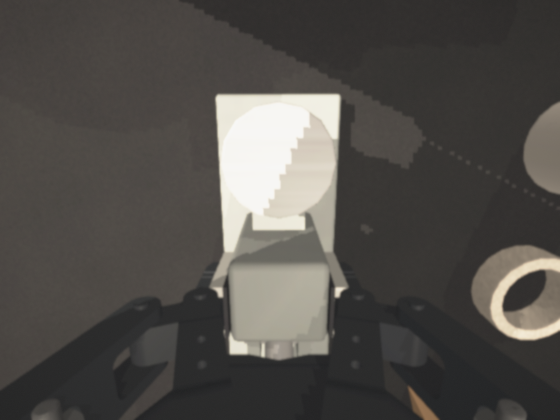

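View pics/t3.png

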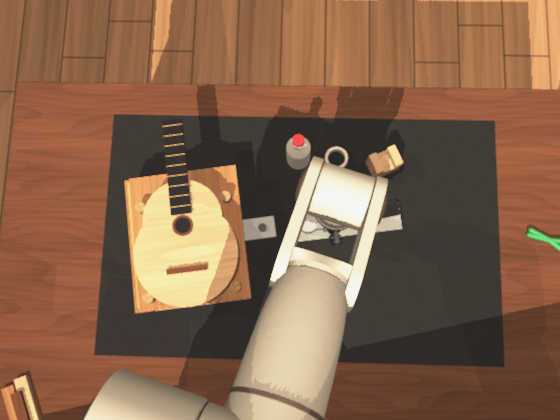

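The jack is unchanged in the hand (saddle again at (278,160)) and held about 3.6 mm off the bench. I'll advance and compare bolt against saddle in the same wrist picture.

```bash
python3 - <<'E'
from h import *
from cell import ctrl,vision
G1=L-55*dv(PS); P=G1-60*dv(PS)
print(ctrl.move_linear([*P,64],vel=80,force_limit=8))
s=ctrl.state();print(s["time_s"],s["tool_pos"],s["force"],s["width"])
snap(vision,"wrist","w4")
E
```

```text
False
7.0417 [570.62377287 -45.06342181  64.07931831] [-0.415459   -0.1676642  -8.97986665] 39.326208353714925
```

View pics/w4.png

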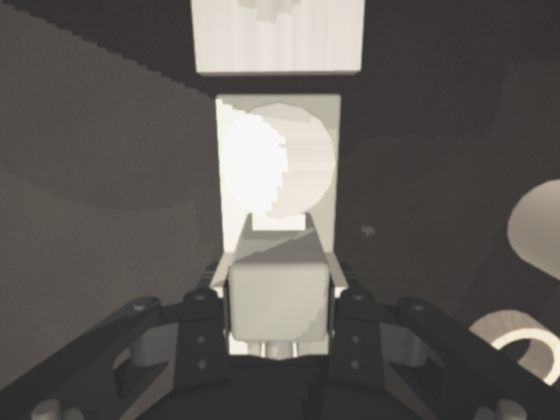

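```bash
python3 - <<'E'
from h import *
c=np.load("w4.npz"); crop(c,180,380,0,150,4,"pics/w4c.png")
E
```

```text
(no output)
```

View pics/w4c.png

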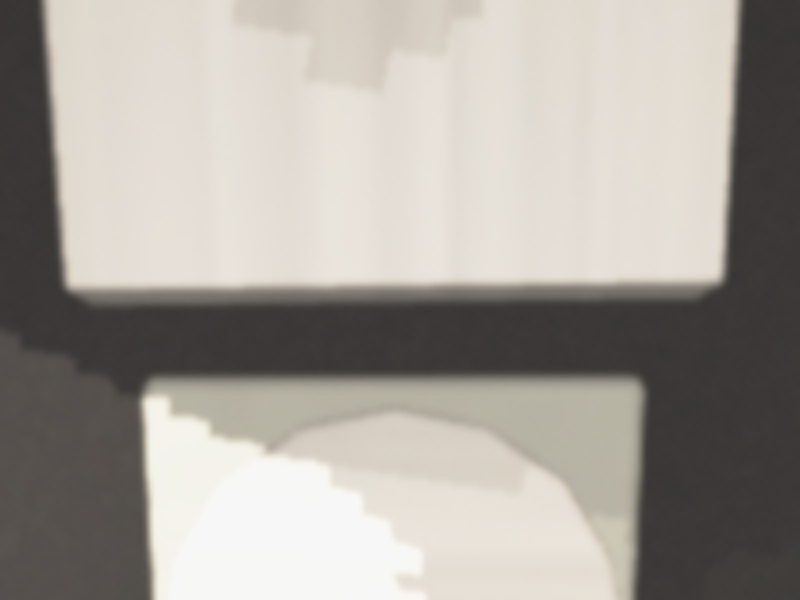

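```bash
python3 - <<'E'
from h import *
c=np.load("w4.npz")
T=lambda x,y,z:ray(c,(x+.5)/4-.5+180,(y+.5)/4-.5,z)[:2]
a,b=T(65,290,93),T(722,282,93); m=(a+b)/2; e=(b-a); print("w",np.linalg.norm(e),"yaw",np.arctan2(e[1],e[0])+np.pi/2,"mid",m)
for y in (160,161): 
  S=ray(c,278.5,y,78.6)[:2]; print("saddle",S)
f1,f2=T(147,378,13.6),T(642,378,13.6);e2=f2-f1;print("sole w",np.linalg.norm(e2),"yaw",np.arctan2(e2[1],e2[0])+np.pi/2, "saddle from sole",(f1+f2)/2-30*dv(PS))
top,=[T(393,410,78.6)];print("saddle by front rim",top-22*dv(PS))
for yaw in(1.70,1.715,1.725):
  Lp=m+30*dv(yaw); print(yaw,"lift",Lp,"needed",Lp-S)
print("planned",60*dv(PS))
E
```

```text
w 50.454323456681315 yaw 1.7266634343695428 mid [558.80050832  39.86121686]
saddle [563.1141566   11.46371828]
saddle [563.16830718  11.09253382]
sole w 68.56203677060294 yaw 1.7155263948568755 saddle from sole [563.06775123  10.29177593]
saddle by front rim [563.07544633  10.07327455]
1.7 lift [554.93517349  69.61116118] needed [-8.2331337  58.51862736]
1.715 lift [554.4893759   69.54983652] needed [-8.67893128 58.45730271]
1.725 lift [554.1927102  69.5052415] needed [-8.97559698 58.41270768]
planned [-8.62226483 59.37723932]
```

The wrist view gives a needed shift of (-8.8, 58.9), against the planned (-8.6, 59.4). They agree within 1 mm, so I'll drive in and set it down.

```bash
python3 - <<'E'
from h import *
from cell import ctrl,vision
G1=L-55*dv(PS)+[-.2,-.3]
print(ctrl.move_linear([*G1,64],vel=50,force_limit=8))
print(ctrl.move_linear([*G1,60],vel=20,force_limit=15))
s=ctrl.state();print(s["time_s"],s["tool_pos"],s["force"],s["width"])
snap(vision,"wrist","w5"); snap(vision,"side","s5")
E
```

```text
False
True
8.6917 [561.90470239  13.82661453  60.40124234] [-2.40397825 -0.65954069  6.58327268] 39.35901634675135
```

View pics/w5.png

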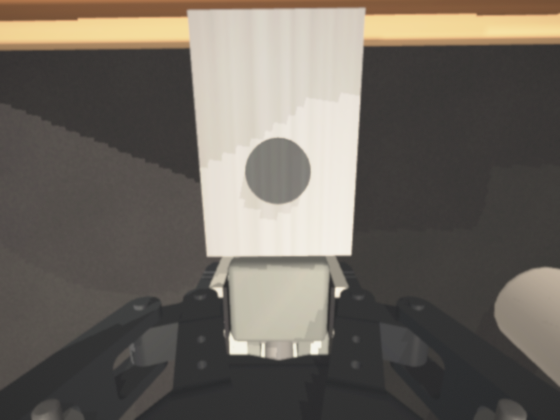

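View pics/s5.png

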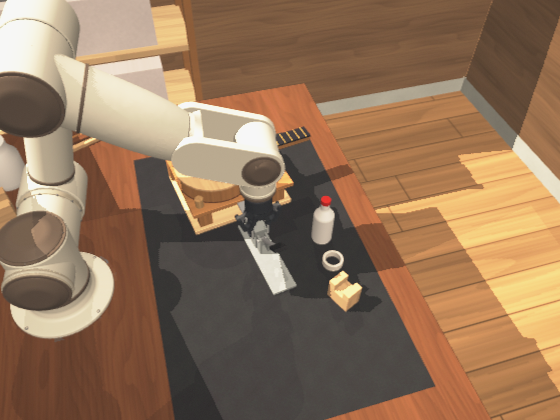

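```bash
python3 - <<'E'
from h import *
c=np.load("w5.npz")
im=np.asarray(c["image"]).astype(int); g=im.sum(2)
m=np.zeros(g.shape,np.uint8); m[130:212,235:320]=(g[130:212,235:320]<300)
print("bolt px",cv2.moments(m,True)["m10"]/m.sum(),cv2.moments(m,True)["m01"]/m.sum(),m.sum())
u,v=cv2.moments(m,True)["m10"]/m.sum(),cv2.moments(m,True)["m01"]/m.sum()
B=ray(c,u,v,99)[:2]
a,b=ray(c,207,256,93)[:2],ray(c,351.5,255.5,93)[:2];e=b-a
print("bolt",B,"end",(a+b)/2+30*dv(PS),"w",np.linalg.norm(e),"yaw",np.arctan2(e[1],e[0])+np.pi/2)
for vv in(160,160.5):
  S=ray(c,278.5,vv,75)[:2]; print("saddle",S,"err along/lat",(B-S)@dv(PS),(B-S)@dv(PS+np.pi/2), ((a+b)/2+30*dv(PS)-S)@dv(PS))
w=np.load("w2.npz"); top=ray(w,278,103,75)[:2]; S2=ray(w,278.5,160,75)[:2]; print("rim-centre",np.linalg.norm(top-S2), "left/right",np.linalg.norm(ray(w,221,160,75)-ray(w,335.5,160,75)))
E
```

```text
bolt px nan nan 0
bolt [nan nan] end [554.83810839  69.27409259] w 50.47731744291872 yaw 1.7190488635501913
saddle [554.41319063  70.37618966] err along/lat nan nan -1.1517205859825184
saddle [554.44013229  70.19078085] err along/lat nan nan -0.9643645596610465
rim-centre 20.32672189573926 left/right 43.229073344305114<stdin>:5: RuntimeWarning: invalid value encountered in divide
<stdin>:6: RuntimeWarning: invalid value encountered in divide
```

The bolt is at (278,171) and the tongue sits symmetrically over the jack, so the residual is within about 1 mm along x. I'll release, retreat upward and back over the pad, and check again.

```bash
python3 - <<'E'
from h import *
from cell import ctrl,vision
G1=L-55*dv(PS)+[-.2,-.3]
ctrl.command_gripper(85)
ctrl.move_linear([*G1,190],vel=120)
P=L+[-.2,-.3]-183*dv(PS)
ctrl.move_linear([*P,190],vel=150)
ctrl.command_gripper(0,40)
s=ctrl.state();print(s["time_s"],s["tool_pos"],s["force"],s["width"])
snap(vision,"wrist","w6"); snap(vision,"side","s6"); snap(vision,"top","t6")
E
```

```text
12.3167 [ 580.11385283 -112.61815454  189.99536597] [-0.29648775 -0.33148217  0.50504494] 0.07713562689451699
```

View pics/w6.png

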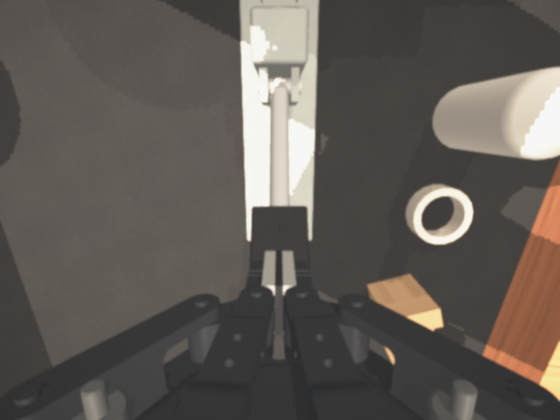

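View pics/s6.png

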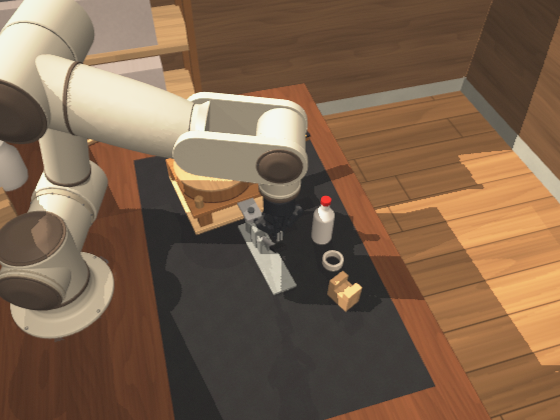

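View pics/t6.png

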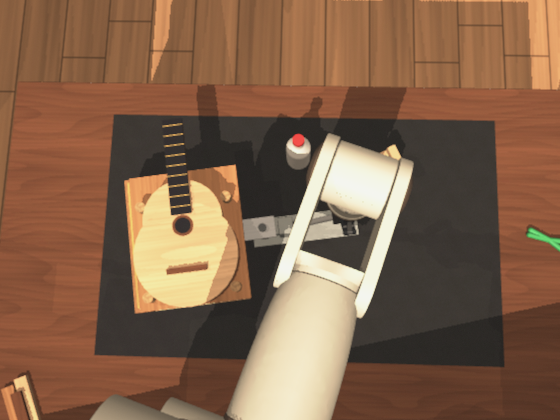

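```bash
python3 - <<'E'
from h import *
c=np.load("t6.npz"); crop(c,235,365,205,255,6,"pics/t6c.png")
c=np.load("s6.npz"); crop(c,225,305,190,300,5.4,"pics/s6c.png")
for n,(u,v,z) in dict(bottle=(298,140,170),cradle=(385,160,70),tape=(336,157,22)).items(): print(n,ray(np.load("t6.npz"),u,v,z)[:2])
E
```

```text
bottle [746.37861982 -13.74591255]
cradle [ 729.66754826 -227.30147013]
tape [ 748.11523555 -110.80320738]
```

View pics/t6c.png

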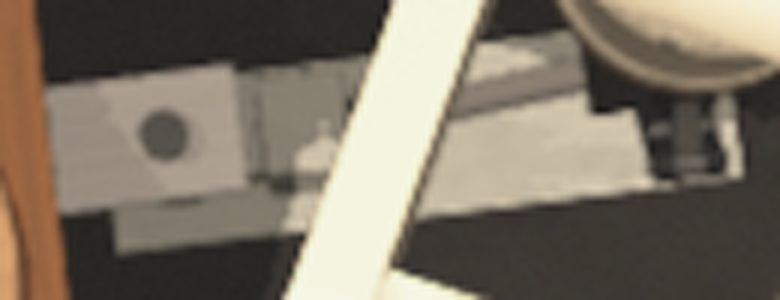

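View pics/s6c.png

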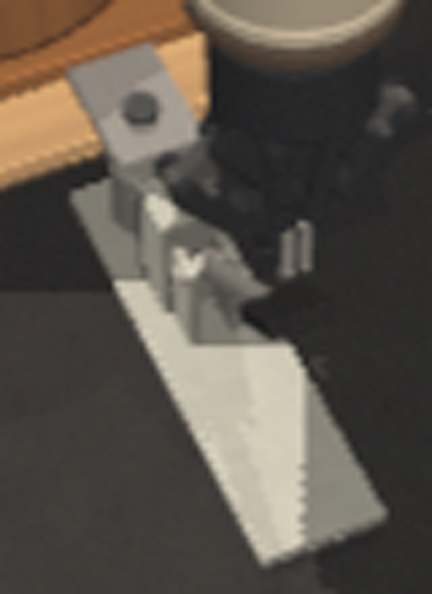

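```bash
python3 - <<'E'
from h import *
def f(n,k,x0,y0): 
    c=np.load(n); return lambda x,y,z: ray(c,(x+.5)/k-.5+x0,(y+.5)/k-.5+y0,z)[:2]
T=f("t6.npz",6,235,205);S=f("s6.npz",5.4,225,190)
def rep(n,fr,re,b):
    a=fr-re; yaw=np.arctan2(a[1],a[0]); d=dv(yaw);y=dv(yaw+np.pi/2)
    o=((fr-30*d)+(re+235*d))/2-35*y
    print(n,"yaw",yaw,"len",np.linalg.norm(a),"origin",o,"bolt",b,"err",(b-o)@d,(b-o)@y)
rep("top",T(118,253,10),T(741,180,10),T(163,134,99))
rep("side",S(70,200,10),S(268,563,10),S(141,106,99))
E
```

```text
top yaw 1.7097963815847546 len 262.2177624783185 origin [554.11222215  67.6146184 ] bolt [554.15016822  67.70031154] err 0.07960908772452847 -0.04945311186516864
side yaw 1.7281748297621238 len 260.9558545298071 origin [553.30233704  67.09099123] bolt [553.45959851  70.5131171 ] err 3.355186139101317 -0.6916665507223081
```

The top view gives a bolt-to-saddle error of about 0, the wrist view about ±1 mm, and the side view 3 mm along the jack with poorer corner picks. The jack yaw matches. Now I'll press along the pad's arc.

```bash
python3 - <<'E'
from h import *
from cell import ctrl,vision
O=L+[-.2,-.4]
def tcp(th,dz=0):
    a=.65-th; x=-85-127.5*np.cos(a)+9*np.sin(a); z=60+127.5*np.sin(a)+9*np.cos(a)
    return [*(O+x*dv(PS)),z+11+11*np.tan(a)+dz]
ctrl.move_linear(tcp(0,8),vel=80)
for i,th in enumerate(np.linspace(0,.65,8)):
    r=ctrl.move_linear(tcp(th,1.5*(i==7)),vel=40,force_limit=25)
    s=ctrl.state();print(r,round(th,2),s["time_s"],s["tool_pos"].round(1),s["force"].round(1),np.round(tcp(th)[2],1))
    if r: break
snap(vision,"side","s7"); snap(vision,"wrist","w7"); snap(vision,"top","t7")
E
```

```text
False 0.0 13.2 [ 579.7 -110.8  163.5] [-0.6  0.8 -0.9] 163.7
False 0.09 13.675 [ 580.8 -118.2  152.8] [-0.8  1.3  3.1] 152.9
False 0.19 14.15 [ 582.  -124.9  141.5] [0.3 1.7 7.3] 141.6
False 0.28 14.625 [ 582.9 -130.7  130. ] [-0.3 -0.9  6.9] 129.9
False 0.37 15.1 [ 583.6 -135.3  117.9] [ 0.2 -2.1  8.1] 117.9
False 0.46 15.575 [ 584.1 -138.9  105.6] [-0.3 -3.3  8. ] 105.5
False 0.56 16.05 [ 584.5 -141.5   93. ] [ 0.7 -5.   9. ] 92.8
False 0.65 16.4833 [ 584.7 -142.9   81.7] [-0.1 -5.7  9.4] 80.0
```

View pics/s7.png

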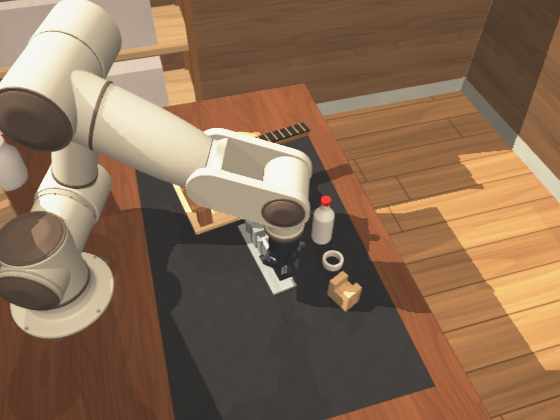

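View pics/w7.png

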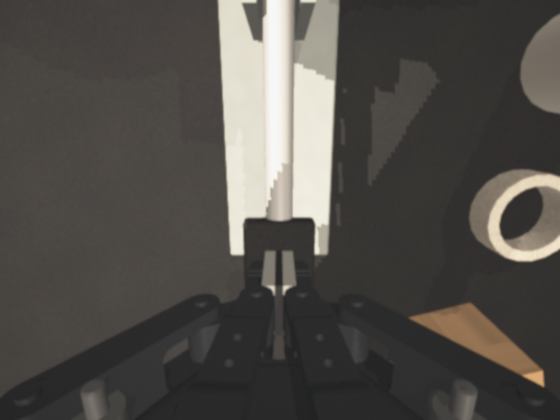

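The handle is nearly at its stop at about 9 N. There is a sideways force of about 5.7 N, which I'll relieve by shifting slightly back while making the final press.

```bash
python3 - <<'E'
from h import *
from cell import ctrl,vision
s=ctrl.state(); p=s["tool_pos"].copy(); p[2]=81.5
d=dv(PS)
for k in range(5):
    p[:2]-=0.8*d
    ctrl.move_linear(p.tolist(),vel=15,force_limit=20); s=ctrl.state(); print(s["tool_pos"].round(1),s["force"].round(1))
    if s["force"][1]>-2.5: break
while p[2]>77:
    p[2]-=0.5
    ctrl.move_linear(p.tolist(),vel=10,force_limit=20); ctrl.dwell(.1); s=ctrl.state(); print(p[2],s["tool_pos"].round(2),s["force"].round(1))
    if s["force"][2]>20: break
print(s["time_s"])
snap(vision,"side","s8",(200,320,180,300),5); snap(vision,"wrist","w8"); snap(vision,"top","t8",(120,370,150,310),3)
E
```

```text
[ 585.  -143.8   81.5] [-1.5  1.4  8.5]
81.0 [ 584.93 -143.87   80.99] [-1.7  1.   8.6]
80.5 [ 584.96 -143.88   80.54] [-0.8  0.8  8.5]
80.0 [ 584.96 -143.91   80.04] [-1.2  0.1  8.8]
79.5 [ 584.99 -143.92   79.81] [-2.5  1.5 10.7]
79.0 [ 585.03 -143.92   79.63] [-4.   1.6 15.1]
78.5 [ 585.09 -143.94   79.47] [-6.3  2.1 19.7]
78.0 [ 585.15 -143.94   79.33] [-7.8  3.3 24.8]
19.3583
```

View pics/s8.png

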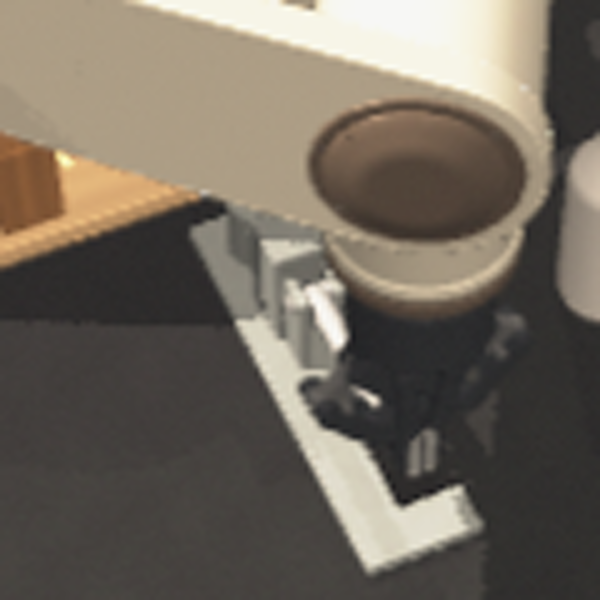

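View pics/t8.png

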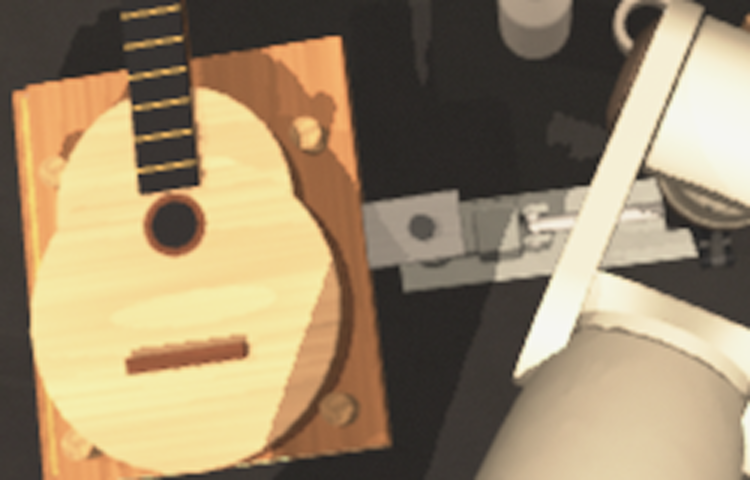

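The firm stop came at TCP z≈79.8, where 80 was expected. I'll ease the hold to about 18 N, then check the tongue height and that the jack hasn't moved.

```bash
python3 - <<'E'
from h import *
from cell import ctrl,vision
s=ctrl.state(); p=s["tool_pos"].copy(); p[0]+=.4; p[2]=78.6
p[:2]=[585.2,-143.9]
ctrl.move_linear(p.tolist(),vel=10); ctrl.dwell(.5); s=ctrl.state(); print(s["time_s"],s["tool_pos"].round(2),s["force"].round(1))
c=snap(vision,"top","t9"); snap(vision,"wrist","w9")
crop(c,225,365,195,260,5.7,"pics/t9c.png")
W=cloud(c); t=W[218:236,245:253].reshape(-1,3); t2=W[218:236,266:271].reshape(-1,3)
b=W[223:229,259:264].reshape(-1,3); print("tongue near board",np.nanmedian(t,0).round(1),"near end",np.nanmedian(t2,0).round(1),"bolt",np.nanmedian(b,0).round(1))
S=vision.read_camera("side"); W=cloud(S); m=(W[...,1]>-20)&(W[...,1]<68)&(W[...,2]>90)&(W[...,2]<150)&(abs(W[...,0]-555)<26); print("side tongue",m.sum(),np.nanmedian(W[m],0))
E
```

```text
20.2583 [ 585.14 -143.94   79.44] [-7.5  4.4 20.6]
tongue near board [551.3  96.6 121.8] near end [552.1  51.5 126.3] bolt [552.9  67.5 129.8]
side tongue 6 [548.81580506  11.75091453  90.5365131 ]
```

View pics/t9c.png

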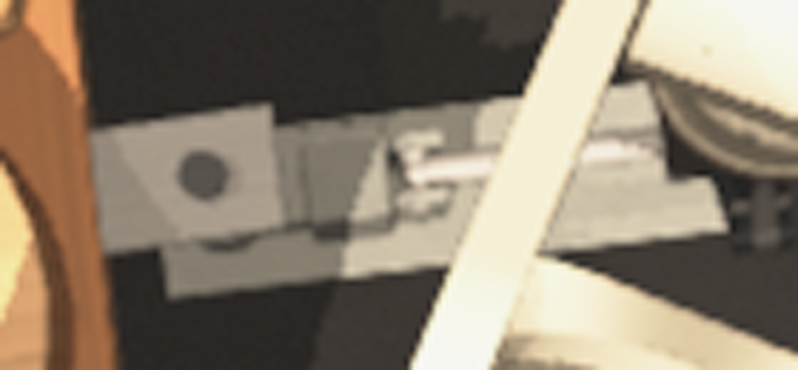

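```bash
python3 - <<'E'
from h import *
c=np.load("t9.npz")
T=lambda x,y,z: ray(c,(x+.5)/5.7-.5+225,(y+.5)/5.7-.5+195,z)[:2]
fr,re=T(168,298,10),T(726,232,10)
for n in [1]:
    a=fr-re; yaw=np.arctan2(a[1],a[0]); d=dv(yaw);y=dv(yaw+np.pi/2)
    o=fr-30*dv(PS)-35*dv(PS+np.pi/2); b=T(203,174,129)
    print("yaw",yaw,"len",np.linalg.norm(a),"origin",o,"front corner", fr,"bolt",b,(b-o)@d,(b-o)@y)
u=np.load("t6.npz"); print("front corner before",ray(u,(118.5)/6-.5+235,(253.5)/6-.5+205,10))
E
```

```text
yaw 1.7108904746763176 len 247.26320282823144 origin [554.12555942  66.90319206] front corner [515.17770407  91.56215724] bolt [554.24228295  69.33537932] 2.39205991850845 -0.4552016985831698
front corner before [515.48595289  91.09821711  10.        ]
```

The tongue top is at about 124 mm, up from 93, which matches the expected 30 mm rise. The jack moved less than 1 mm. Handing in.

```bash
python3 - <<'E'
from cell import ctrl
s=ctrl.state(); print(s["time_s"],s["tool_pos"].round(2),s["force"].round(1))
print(ctrl.close_job())
E
```

```text
20.4083 [ 585.14 -143.98   79.43] [-8.3  4.3 21.7]
the job is handed in; nothing more can be done
None
```

I set the jack with its saddle under the bolt head, released it, and pressed the pump handle down to its stop. I handed the job in at 20.4 s, with the arm still holding the handle down at about 21 N.

**Saddle centring:** before pumping, the top view put the saddle on the lift point (error about 0 mm). The wrist view agreed to within about 1 mm. The side view disagreed, showing about 3 mm along the jack, but from roughly picked corners. I went with the other two.

**Handle and lift:** the handle stopped firmly with the tool at about 79.8 mm, where 80 was expected. The tongue's top face rose from 93 to about 124 mm, as expected for a full stroke.

**Jack under load:** it moved less than 1 mm during pumping. The top view then put the bolt head about 2.4 mm from the saddle along the jack, toward the hinge. Most of that is the board tilting as it lifts. A sideways force of about 8–9 N on the fingers remained at the end.

**Everything else:** no force reading suggested contact with the board, mandolin or stand. The bottle, cradle block and tape roll looked undisturbed in the pictures I viewed. I did not measure their positions again at the end.

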